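# Feed a turning blank through the gravity flap of a drying box

## Robot

A 7-joint arm with a two-finger parallel gripper is mounted at the origin on a cart in front of the work surface, level with it; the furniture and walls round the work are solid. World frame = base frame: x ahead of the robot, y to its left, z up, the work surface at z = 0. Lengths are in mm, angles in rad, forces in N, time in s.
With the tool pointing down it reaches from about 425 to 825 mm from the base axis. Payload 3.6 kg.
Tool frame: the origin (TCP) lies midway between the tips of the shut fingers; the grasp point (between the pads) lies manip.tcp_to_grasp behind it (manip.tcp_to_grasp is the distance from the TCP to the grasp point, in mm); z points along the fingers, y is the line along which they close (so a half turn about z gives the same grasp; the last joint's range is limited). The gripper opens to 85 mm and grips with 20 to 120 N. Pads are 22 mm wide; open, the fingers measure 114 mm over their backs; the gripper's body (76 mm by 85 mm) begins 54 mm behind the grasp point. The pads swing forward as they close: fully open they stand 13 mm farther back than shut.
Start: joints at [-1.335, 0.615, -0.013, 1.423, 0.008, 1.103, -0.04], TCP at [168.2, 627.831, 231.297] pointing down, gripper open.
Joint ranges: [-3.12, 3.12], [-0.3, 2.06], [-1.34, 1.32], [0.26, 2.42], [-1.36, 4.5], [0.01, 1.98], [-2.84, 2.84]. Speed limits (rad/s): [2.79, 2.79, 3.14, 3.14, 3.14, 3.14, 3.14].

## Interface

Orientations are given as a unit quaternion [w, x, y, z].
In Python, from cell import manip gives the robot as it stands. The module is installed in compiled form; this text tells all that it offers.
- The arm moves only by the shell command python3 -m handwheel 'ROWS' [OPENING] [FORCE]. ROWS is text: rows parted by semicolons, each of 6 numbers parted by spaces: the shift along the tool's x, y, z in cm, then the turn, a rotation vector about the tool's x, y, z in rad. In form: dx dy dz wx wy wz; .... A call has exactly 5 rows; each row is the pose to reach, as a shift and turn from the pose commanded when the call began, along the tool's axes at that moment; what a row does not reach only later rows make up. A row lasts 1/12 s, in which the tool goes at most 41.7 mm and 7.16 degrees, less where a joint would pass 70% of its speed; a pose out of reach is approached as far as the arm can. A call with a gripper value outside its range is refused whole. OPENING is the closure in counts, from 0 (fully open) to 255 (shut), set as the call begins (- or left out, the last holds). The fingers move at their own pace and stop on an object; FORCE is the grip in N (left out, the last holds). Time passes only in rows, so rows that repeat a pose let the fingers close, or fill a call up. It gives the time, the measured TCP pose, the force, the opening and the grip force at its end, in the units of the state.
- manip.sense(): the state, without advancing time (a new reading comes with each control period).
- manip.grab_frame(name): name is "scene" or "top" or "wrist"; returns (picture, depth): 480x640x3 uint8, red, green, blue; 480x640 float32, mm along the optical axis (not along the pixel's ray), 0 where there is no reading.
- manip.camera_params(name): a dict with "fovy" (degrees; the focal length in pixels is half the picture's height over the tangent of half this angle, whatever the lens; pixels are square), "cx", "cy" (the principal point, pixels), "k1" (the pictures are not rectified: a ray, as slopes to the right and down, at radius r is drawn at 1 + k1 r^2 times it, then the intrinsics apply), "rvec" (rotation vector, rad) and "tvec" (3), from world to camera coordinates, as OpenCV has them. Camera axes: x right, y down, z forward; pixel columns grow to the right and rows downward; lengths in mm; the calibration is good to about 2 mm. A picture is of the moment at which its call begins: read the wrist's pose just before it. camera_params takes no time and is no camera call; for the wrist camera it gives the pose at the moment of the call.
- manip.finish_job(): hands the job in; it is judged then, once.
The state is a dict: "t": time; "joint_pos": joint angles; "dq": joint speeds; "joint_efforts": joint torques, N m; "position": TCP position; "tcp_rot": TCP orientation; "force": force on the tool from outside, world axes, zero at the start; "torque": the same for the moment, N m; "opening": finger opening in mm; "grip_force": force on a finger pad.
Only numpy, scipy, OpenCV 4.12 (cv2) and the standard library are available. Lean on these libraries where they do the work, as an engineer would, in place of code of your own. Each camera call takes 0.05 s, during which the arm holds its last target. There are 200 camera calls.

## Task

Load the flat oak blank that lies on the grey feed table into the drying box: square it up so that it fits the mouth, push it in through the hanging flap until it tips over the sill and slides down the chute, and draw your fingers back so that the flap drops fully shut behind it. Only push the blank along the table with the fingers, do not pick it up or lift it, and leave the three other wooden pieces beside the box where they are.

Things in the scene. Friction and masses are not known exactly. Their poses are not given: they have to be found in the camera images.
- dryer: wooden drying box, fixed on the bench, with a raised grey feed table in front of its mouth. Origin: on the bench, on the centre line, below the mouth; x runs level from the feed table into the box, y left, z up. The table is flat and open: x -125 to 0, y -65 to +65 mm, top at z = 97 mm, 12 mm thick, on a base 86 mm wide. The box is 86 mm wide and ends at x = 107 mm; its whitish lid is at z = 157 mm, a dial on it at 165 mm
- mouth (a point): middle of the sill at table level (in the box's frame x = 0, z = 97 mm), axes as the box. Two round upright door posts, 9 mm radius, at x = -11, y = +-37 mm leave 56 mm clear; posts and walls end at z = 153 mm. At the sill the table ends and a chute 62 mm wide slopes down into the box at 48 degrees, to an end wall at x = 96 mm. A blank whose middle is well past the sill tips over and slides down by itself
- rod (a point): middle of the level rod (along y) that the flap hangs from: in the box's frame x = -2, z = 145 mm, 11 mm thick with its knuckles. What enters must pass below z = 139 mm. Upright fingers can follow the blank until they are just short of the rod, which is far enough
- flap (a joint): flap angle, rad: 0 = shut (leaning 0.07 rad inward against its stops), growing as the lower edge swings into the box, at most 1.35. Free-swinging aluminium plate 58 mm wide, 47 mm from rod to lower edge, 3 mm thick, 0.02 kg. Opens inward only; under 1 N pushes it open; it falls shut by itself within half a second once nothing stands under it
- flap_edge (a point): middle of the flap's lower edge; shut, it is 98 mm above the bench and about 1 mm inside the sill line
- blank_mid (a point): centre of the blank to load: flat light oak block 85 (its x) x 45 (y) x 22 mm (z), 0.11 to 0.18 kg, loose on the feed table, centre 108 mm above the bench. It starts up to 0.3 rad crooked and up to 20 mm beside the centre line, 71 to 81 mm before the sill, its long side roughly along the box's x. Loaded, it leans on the chute with its centre about 50 mm above the bench
- dark_blank: bystander: dark red-brown square block 130 x 38 x 38 mm lying on the bench to the left of the box; origin at the centre of its underside
- bobbin: bystander: pale turned bobbin, 45 mm across, 66 mm tall, standing on the bench to the right of the box; origin at the centre of its underside
- knob_turning: bystander: turned cherry drawer knob, 46 mm across, 41 mm tall, standing on the bench to the right of the box's mouth; origin at the centre of its underside
- lamp_stump: obstacle that never moves: dark wooden block 105 x 85 mm, 205 mm tall, its middle 32 mm nearer the robot than this origin; a black lamp pole 20 mm thick rises 1 m straight up from it (world x 0.465, y 0.07): pass it on the robot's side. A black cord hangs from it in an arc over the bench's front edge (world x below 0.42, y 0.13 to 0.33, up to 0.2 m high); stay clear of it too
Mind the look-alikes: they are no part of the job. What is shaped like the part that bears blank_mid but green or orange is not meant.

How it is judged:
By the outcome, as a careful person would: the job done as asked, in the order asked, and still so for the second after the job is handed in, with the robot touching nothing.
It also fails if it takes over 58 s, if anything falls off the work surface, if the arm or the gripper's body presses on something with over 40 N, if the wrist force passes 120 N, or if a joint passes its speed limit or range.

## Working session

There is one attempt and no reset: what is moved stays moved. The work goes in short steps, Python scripts to look and compute and a shell command to move; the robot and the scene stay as the last step left them, time stands still between calls to the robot, and variables do not carry over. Pictures are saved under pics/ and viewed, at most 10 in all, crops included, and the job is handed in when it is done.

```bash
mkdir -p pics; cat > h.py <<'E'
import numpy as np, cv2
from cell import manip
from scipy.spatial.transform import Rotation as R
def save(im,p): cv2.imwrite(p,im[:,:,::-1])
def world(n,u,v,d,c=None):
    c=c or manip.camera_params(n); f=240/np.tan(np.radians(c['fovy'])/2)
    u=np.asarray(u,float);v=np.asarray(v,float);x=(u-c['cx'])/f;y=(v-c['cy'])/f
    a,b=x.copy(),y.copy()
    for _ in range(20):
        k=1+c['k1']*(a*a+b*b);a=x/k;b=y/k
    P=np.stack([a*d,b*d,d*np.ones_like(a)],-1)
    M=R.from_rotvec(np.ravel(c['rvec'])).as_matrix()
    return (P-np.ravel(c['tvec']))@M
def onplane(n,u,v,z,c=None):
    p=world(n,u,v,1.,c);q=world(n,u,v,1000.,c);t=(z-p[...,2])/(q[...,2]-p[...,2]);return p+(q-p)*t[...,None]
E
python3 - <<'E'
from h import *
s=manip.sense();print({k:np.round(v,3) for k,v in s.items()},manip.tcp_to_grasp)
for n in['top','scene']:
    c=manip.camera_params(n);im,d=manip.grab_frame(n);save(im,f'pics/{n}1.png');np.savez(f'{n}1.npz',im=im,d=d);print(n,c)
E
```

```text
{'t': np.float64(0.0), 'joint_pos': array([-1.336,  0.616, -0.013,  1.425,  0.008,  1.103, -0.04 ]), 'dq': array([ 0.001,  0.   ,  0.001,  0.001,  0.   , -0.003, -0.   ]), 'joint_efforts': array([ 0.0000e+00, -4.6922e+01,  2.5900e-01, -1.7103e+01,  1.0000e-02,
        1.0000e-02,  0.0000e+00]), 'position': array([168.005, 627.1  , 230.141]), 'tcp_rot': array([-0.   ,  0.13 ,  0.991, -0.001]), 'force': array([-0.049,  0.821,  0.511]), 'torque': array([-0.006,  0.036, -0.032]), 'grip_force': np.float64(0.0), 'opening': np.float64(85.525)} 18.700000000000003
top {'fovy': 54.5438304599908, 'cx': 322.38911648213474, 'cy': 238.09015301287727, 'k1': 0.03443506292033072, 'rvec': array([ 2.1692535 , -2.11232697,  0.19767761]), 'tvec': array([296.83196157, 558.22303085, 865.99691944])}
scene {'fovy': 47.32058315464194, 'cx': 308.59034374209324, 'cy': 238.41958463021646, 'k1': -0.01638827330957961, 'rvec': array([ 2.32727448, -0.73965864,  0.26630013]), 'tvec': array([-252.61549485,  506.45696633,  905.82485605])}
```

View pics/top1.png

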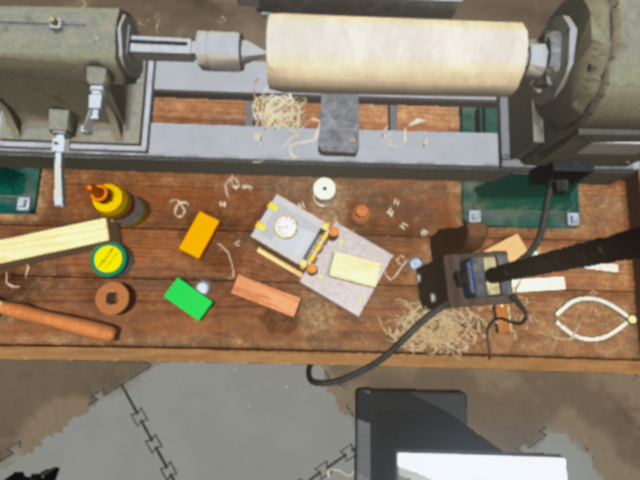

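View pics/scene1.png

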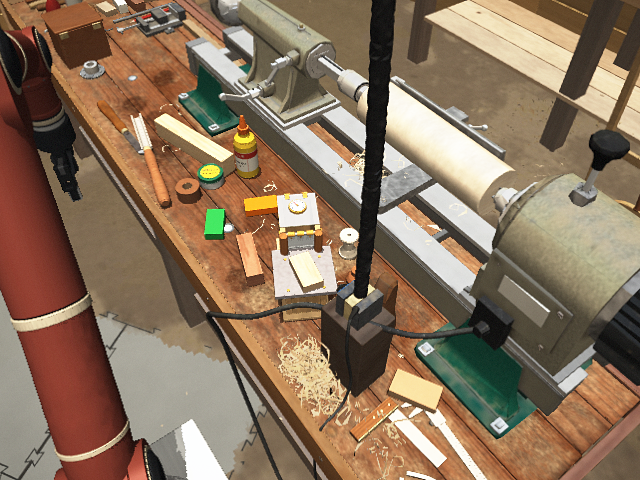

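The top view shows the box at about (285,232) and its table around (345,270). The light blank is at (355,269), the posts at (333,231) and (312,268), and the lamp stump at (478,280). Next I measure the poses from depth.

```bash
python3 - <<'E'
from h import *
z=np.load('top1.npz');im,d=z['im'],z['d']
c=manip.camera_params('top')
vv,uu=np.mgrid[0:480,0:640];P=world('top',uu,vv,d,c)
roi=(uu>235)&(uu<400)&(vv>185)&(vv<325)&(d>0)
def rect(m,name):
    m=cv2.morphologyEx(m.astype(np.uint8),cv2.MORPH_OPEN,np.ones((3,3)))
    n,l,st,_=cv2.connectedComponentsWithStats(m);k=1+np.argmax(st[1:,4]);q=P[l==k]
    r=cv2.minAreaRect(q[:,:2].astype(np.float32));print(name,len(q),np.round(r[0],1),np.round(r[1],1),round(r[2],2),'z',np.round(np.median(q[:,2]),1));return q
for a,b,nm in[(90,104,'table'),(112,126,'blank'),(150,163,'lid')]:
    rect(roi&(P[...,2]>a)&(P[...,2]<b),nm)
rect(roi&(P[...,2]>90)&(P[...,2]<126)&(uu>300),'table+blank')
for n,(u,v) in dict(stump=(478,280),dark=(265,295),bob=(324,189),knob=(361,213)).items(): print(n,np.round(P[v,u],1))
x0,y0=235,185
cv2.imwrite('pics/c1.png',cv2.resize(im[185:325,235:405,::-1],None,fx=4,fy=4,interpolation=cv2.INTER_CUBIC))
E
```

```text
table 3268 [487.1 267.4] [124.8 130.2] 61.05 z 96.6
blank 1210 [483.2 253.5] [84.9 45.3] 76.99 z 118.6
lid 2526 [539.2 361.4] [128.8  87.1] 60.99 z 156.6
table+blank 4547 [487.1 267.4] [124.8 130.2] 61.05 z 97.3
stump [457.6  85.2 260.7]
dark [437.3 419.4  33.9]
bob [648.9 310.9  45.4]
knob [603.3 236.2  40.9]
```

View pics/c1.png

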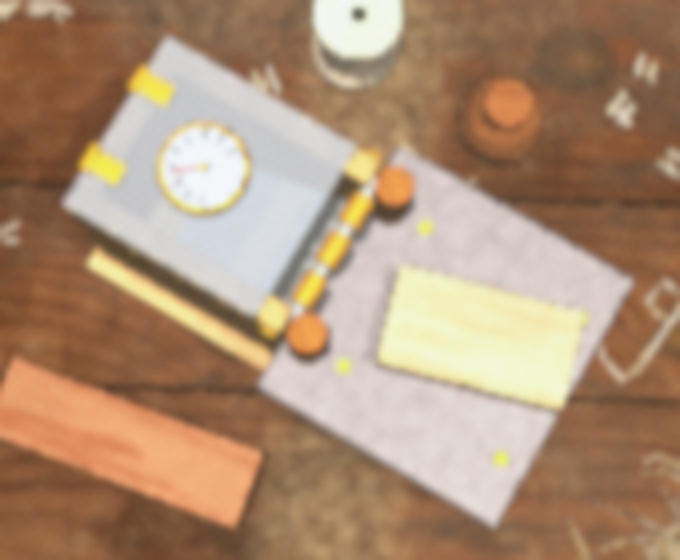

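Blank in the box frame: x ≈ -77, y ≈ -3, yaw ≈ +16°. All sizes and heights match the given values. Next I check the cord's clearance and compute the approach.

```bash
cat >> h.py <<'E'
TH=np.radians(61.05); BX=np.array([np.cos(TH),np.sin(TH)]); BY=np.array([-BX[1],BX[0]])
M0=np.array([487.1,267.4])+62.5*BX
def b2w(x,y): return M0+x*BX+y*BY
def w2b(p): q=np.asarray(p)[...,:2]-M0; return np.stack([q@BX,q@BY],-1)
def rot(q): q=np.asarray(q);return R.from_quat([q[1],q[2],q[3],q[0]])
def goal(x,y,z,yaw=0):
    s=manip.sense();r=rot(s['tcp_rot']).as_matrix();d=np.r_[b2w(x,y),z]-s['position']
    a=TH-np.pi/2+yaw; T=np.array([[np.cos(a+np.pi/2)*-1*-1,0,0]]) 
    ty=np.array([np.cos(a),np.sin(a),0]);tz=np.array([0,0,-1.]);tx=np.cross(ty,tz)
    w=R.from_matrix(r.T@np.stack([tx,ty,tz],1)).as_rotvec()
    print('t',round(float(s['t']),2),'box',np.round(w2b(s['position']),1),'z',round(float(s['position'][2]),1),'F',np.round(s['force'],1),'shift cm',np.round(r.T@d/10,2),'turn',np.round(w,3))
E
python3 - <<'E'
from h import *
goal(-76.6,-3.3,190)
for n in['top','scene']:
    d=np.load(n+'1.npz')['d'];vv,uu=np.mgrid[0:480,0:640];P=world(n,uu,vv,d)
    m=(d>0)&(P[...,0]>350)&(P[...,0]<450)&(P[...,1]>120)&(P[...,1]<260)&(P[...,2]>40)
    b=w2b(P[m]);k=b[:,0]<-126;Q=P[m][k]
    for y in range(120,260,20):
        q=Q[(Q[:,1]>=y)&(Q[:,1]<y+20)]
        if len(q):print(n,y,len(q),'xmax',q[:,0].max().round(),'zmax',q[:,2].max().round(), 'x at zmax',q[q[:,2].argmax(),0].round())
E
```

```text
t 0.1 box [ 97.9 453.3] z 230.2 F [0.9 0.3 0.9] shift cm [-40.11 -27.93   4.09] turn [-0.002  0.002  1.814]
top 120 273 xmax 445.0 zmax 200.0 x at zmax 423.0
top 140 176 xmax 416.0 zmax 194.0 x at zmax 404.0
top 160 162 xmax 398.0 zmax 184.0 x at zmax 391.0
top 180 82 xmax 369.0 zmax 168.0 x at zmax 366.0
scene 120 213 xmax 423.0 zmax 200.0 x at zmax 416.0
scene 140 139 xmax 414.0 zmax 194.0 x at zmax 405.0
scene 160 110 xmax 396.0 zmax 183.0 x at zmax 387.0
scene 180 30 xmax 366.0 zmax 166.0 x at zmax 364.0
scene 200 1 xmax 446.0 zmax 95.0 x at zmax 446.0
scene 220 4 xmax 437.0 zmax 95.0 x at zmax 428.0
```

```bash
python3 -m handwheel '-2.7 -1.9 -0.2 0 0 0.12; -5.4 -3.7 -0.4 0 0 0.24; -8.0 -5.6 -0.6 0 0 0.36; -10.7 -7.4 -0.8 0 0 0.48; -13.4 -9.3 -1 0 0 0.6' 0 20; python3 -c "
from h import *
goal(-76.6,-3.3,190)"
```

```text
t: 0.52
position: [274.2, 501.9, 240.9]
tcp_rot: [-0.0, 0.42, 0.907, -0.0]
force: [0.6, 0.5, -0.7]
opening: 85.4
grip_force: 0.0
t 0.52 box [ 39.6 299.8] z 240.9 F [ 0.6  0.5 -0.7] shift cm [-32.46  -0.13   5.1 ] turn [-1.000e-03  1.000e-03  1.209e+00]
```

```bash
python3 -m handwheel '-3.3 0 0 0 0 0.12; -6.6 0 0 0 0 0.24; -9.9 0 0 0 0 0.36; -13.2 0 0 0 0 0.48; -16.4 0 0 0 0 0.61'; python3 -c "
from h import *
goal(-76.6,-3.3,190)"
```

```text
t: 0.93
position: [381.0, 377.1, 241.1]
tcp_rot: [-0.0, 0.672, 0.741, -0.0]
force: [0.2, 0.4, 0.0]
opening: 85.2
grip_force: 0.0
t 0.93 box [-17.8 146. ] z 241.1 F [0.2 0.4 0. ] shift cm [-13.3    8.96   5.11] turn [-0.     0.001  0.603]
```

```bash
python3 -m handwheel '-2.7 1.8 0 0 0 0.12; -5.4 3.6 0.5 0 0 0.24; -8 5.4 1 0 0 0.36; -10.7 7.2 2 0 0 0.48; -13.3 9 3 0 0 0.603'; python3 -m handwheel '0 0 0 0 0 0; 0 0 0 0 0 0; 0 0 0 0 0 0; 0 0 0 0 0 0; 0 0 0 0 0 0'; python3 - <<'E'
from h import *
goal(-76.6,-3.3,101)
c=manip.camera_params('wrist');im,d=manip.grab_frame('wrist');save(im,'pics/w1.png')
vv,uu=np.mgrid[0:480,0:640];P=world('wrist',uu,vv,d,c)
m=(d>0)&(abs(P[...,2]-119)<6);b=w2b(P);m&=(b[...,0]<-10)&(abs(b[...,1])<60)
r=cv2.minAreaRect(b[m].astype(np.float32));print(m.sum(),r,np.median(P[m][:,2]))
E
```

```text
t: 1.35
position: [484.4, 254.6, 211.0]
tcp_rot: [-0.0, 0.861, 0.508, 0.0]
force: [0.5, -0.3, 0.2]
opening: 85.7
grip_force: 0.0
t: 1.77
position: [482.8, 257.5, 211.4]
tcp_rot: [-0.001, 0.859, 0.512, 0.0]
force: [0.6, -0.3, -0.7]
opening: 85.4
grip_force: 0.0
t 1.77 box [-73.2  -1. ] z 211.4 F [ 0.6 -0.3 -0.7] shift cm [-0.35  0.23 11.04] turn [-0.001 -0.001  0.01 ]
7737 ((-117.4587173461914, -14.466972351074219), (226.10577392578125, 62.467063903808594), 9.652691841125488) 120.16542562037345
```

View pics/w1.png

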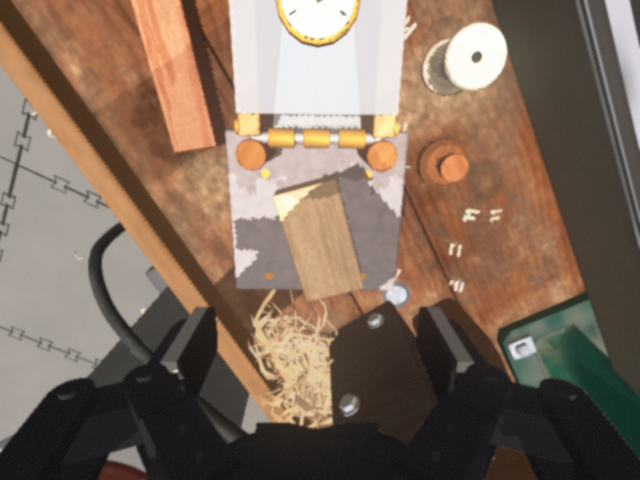

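The wrist view shows the blank with its front end at (275–340, 188) and its rear end at (307–362, 295), front swung to the left as measured. I lower around it with the fingers square to the box.

```bash
python3 -m handwheel '-0.35 -0.1 2.5 0 0 0.01; -0.35 -0.1 5 0 0 0.01; -0.35 -0.1 7.5 0 0 0.01; -0.35 -0.1 9.5 0 0 0.01; -0.35 -0.1 11 0 0 0.01'; python3 -m handwheel '0 0 0 0 0 0; 0 0 0 0 0 0; 0 0 0 0 0 0; 0 0 0 0 0 0; 0 0 0 0 0 0' 60;  python3 -c "
from h import *
goal(-76.6,0,101)"
```

```text
t: 2.23
position: [479.9, 254.1, 99.7]
tcp_rot: [-0.0, 0.862, 0.507, -0.001]
force: [-0.3, 0.1, 0.7]
opening: 85.4
grip_force: 0.0
t: 2.65
position: [481.8, 253.8, 102.6]
tcp_rot: [-0.0, 0.862, 0.506, 0.001]
force: [-0.7, -0.8, -0.7]
opening: 65.4
grip_force: 0.0
t 2.65 box [-77.  -2.] z 102.6 F [-0.7 -0.8 -0.7] shift cm [ 0.03 -0.2   0.16] turn [ 0.001 -0.002 -0.003]
```

```bash
python3 -m handwheel '0 -0.15 0 0 0 0; 0 -0.15 0 0 0 0; 0 -0.15 0 0 0 0; 0 -0.15 0 0 0 0; 0 -0.15 0 0 0 0' 112; python3 -m handwheel '0 0 0 0 0 0; 0 0 0 0 0 0; 0 0 0 0 0 0; 0 0 0 0 0 0; 0 0 0 0 0 0' 128;  python3 -c "
from h import *
goal(-76.6,0,101)"
```

```text
t: 3.07
position: [480.4, 254.4, 102.5]
tcp_rot: [-0.0, 0.862, 0.506, 0.001]
force: [-2.1, 0.2, 5.6]
opening: 49.2
grip_force: 18.2
t: 3.48
position: [480.4, 254.4, 102.5]
tcp_rot: [-0.0, 0.862, 0.507, 0.001]
force: [-1.0, 0.0, 6.1]
opening: 49.6
grip_force: 18.2
t 3.48 box [-77.1  -0.5] z 102.5 F [-1.   0.   6.1] shift cm [ 0.05 -0.05  0.15] turn [ 0.001 -0.002 -0.003]
```

The squeeze jammed on the blank's diagonal at 49.5 mm. I'll open, turn the fork to match the blank, close it almost flush, and then turn blank and fork square together.

```bash
python3 -m handwheel '0 0 0 0 0 0; 0 0 0 0 0 0; 0 0 0 0 0 -0.1; 0 0 0 0 0 -0.2; 0 0 0 0 0 -0.275' 70; python3 -m handwheel '0 0 0 0 0 0; 0 0 0 0 0 0; 0 0 0 0 0 0; 0 0 0 0 0 0; 0 0 0 0 0 0' 117;  python3 -c "
from h import *
goal(-76.6,0,101)"
```

```text
t: 3.9
position: [479.5, 254.0, 101.0]
tcp_rot: [-0.0, 0.783, 0.622, -0.0]
force: [-0.3, -0.1, -0.1]
opening: 61.9
grip_force: 0.0
t: 4.32
position: [479.9, 253.9, 101.2]
tcp_rot: [0.0, 0.785, 0.619, -0.0]
force: [0.2, 0.2, 0.2]
opening: 46.2
grip_force: 0.3
t 4.32 box [-77.8  -0.2] z 101.2 F [0.2 0.2 0.2] shift cm [0.12 0.01 0.02] turn [0.   0.   0.27]
```

```bash
python3 -m handwheel '0 0 0 0 0 0.06; 0 0 0 0 0 0.12; 0 0 0 0 0 0.18; 0 0 0 0 0 0.24; 0 0 0 0 0 0.3'; python3 -m handwheel '0 0 0 0 0 0.01; 0 0 0 0 0 0.01; 0 0 0 0 0 -0.02; 0 0 0 0 0 -0.03; 0 0 0 0 0 -0.03' ;  python3 -c "
from h import *
goal(-76.6,0,101)"
```

```text
t: 4.73
position: [479.6, 254.3, 101.3]
tcp_rot: [-0.0, 0.869, 0.494, -0.0]
force: [0.1, -0.2, 0.8]
opening: 46.2
grip_force: 0.6
t: 5.15
position: [479.8, 254.0, 101.3]
tcp_rot: [-0.0, 0.861, 0.509, -0.0]
force: [-0.3, -0.3, 0.7]
opening: 46.7
grip_force: 0.0
t 5.15 box [-77.8  -0.1] z 101.3 F [-0.3 -0.3  0.7] shift cm [ 0.12 -0.01  0.03] turn [-0.    -0.     0.002]
```

```bash
python3 -m handwheel '0 0 0 0 0 0; 0 0 0 0 0 0; 0 0 -1.5 0 0 0; 0 0 -4 0 0 0; -1.5 0 -6 0 0 0' 80; python3 -m handwheel '-2 0 0 0 0 0; -4 0 0 0 0 0; -4.6 0 0 0 0 0; -4.6 0 0 0 0 0; -4.6 0 0 0 0 0' 210;  python3 - <<'E'
from h import *
goal(-138,0,103)
c=manip.camera_params('wrist');im,d=manip.grab_frame('wrist');save(im,'pics/w2.png')
vv,uu=np.mgrid[0:480,0:640];P=world('wrist',uu,vv,d,c);b=w2b(P)
for nm,z0 in(('blank',119),('table',97)):
    m=(d>0)&(abs(P[...,2]-z0)<5)&(b[...,0]<-20)&(b[...,0]>-135)&(abs(b[...,1])<70)
    m=cv2.morphologyEx(m.astype(np.uint8),cv2.MORPH_OPEN,np.ones((5,5)))>0
    r=cv2.minAreaRect(b[m].astype(np.float32));print(nm,m.sum(),np.round(r[0],1),np.round(r[1],1),round(r[2],2),np.median(P[m][:,2]))
E
```

```text
t: 5.57
position: [473.6, 243.6, 162.0]
tcp_rot: [-0.0, 0.86, 0.51, 0.001]
force: [0.4, 0.0, 0.1]
opening: 58.7
grip_force: 0.0
t: 5.98
position: [450.8, 201.4, 161.3]
tcp_rot: [-0.0, 0.861, 0.509, 0.0]
force: [0.7, -0.1, 0.1]
opening: 15.3
grip_force: 0.0
t 5.98 box [-137.9   -0.2] z 161.3 F [ 0.7 -0.1  0.1] shift cm [-0.02 -0.02  5.83] turn [ 0.    -0.001  0.001]
blank 14423 [-75.8   1. ] [85.4 45.3] 1.0 120.06888049279212
table 27656 [-71.8   0.5] [130.8 103.4] 89.93 98.06926394344762
```

View pics/w2.png

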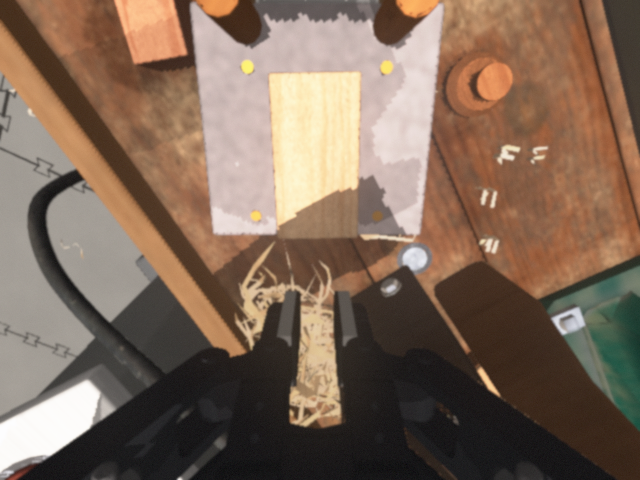

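The blank is square (yaw 1°, y ≈ +1) with its rear edge at row 237, and the fingers are behind it. I check how wide the finger linkage is at post-top height.

```bash
python3 - <<'E'
from h import *
s=manip.sense();r=rot(s['tcp_rot']).as_matrix()
c=manip.camera_params('wrist');im,d=manip.grab_frame('wrist')
vv,uu=np.mgrid[0:480,0:640];P=world('wrist',uu,vv,d,c)
T=(P-s['position'])@r
m=(d>0)&(abs(T[...,0])<60)&(abs(T[...,1])<90)&(T[...,2]<15)&(vv>270)&(P[...,2]>140)
t=T[m]
for z in range(-110,15,8):
    k=t[(t[:,2]>=z)&(t[:,2]<z+8)]
    if len(k):print(z,len(k),'y',k[:,1].min().round(),k[:,1].max().round(),'x',k[:,0].min().round(),k[:,0].max().round())
E
```

```text
-102 1019 y -20.0 19.0 x 18.0 22.0
-94 8329 y -64.0 64.0 x 8.0 21.0
-86 12081 y -62.0 61.0 x -3.0 20.0
-78 9939 y -57.0 56.0 x -12.0 19.0
-70 5653 y -52.0 51.0 x -12.0 19.0
-62 8173 y -48.0 47.0 x -13.0 15.0
-54 3472 y -42.0 42.0 x -11.0 15.0
-46 1451 y -37.0 35.0 x -10.0 15.0
-38 891 y -22.0 21.0 x -11.0 13.0
-30 859 y -22.0 21.0 x -11.0 12.0
-22 773 y -46.0 21.0 x -60.0 12.0
-14 611 y -45.0 68.0 x -60.0 12.0
-6 229 y -69.0 67.0 x -60.0 12.0
2 25 y -64.0 85.0 x -60.0 -46.0
10 74 y -90.0 89.0 x -54.0 -46.0
```

```bash
python3 -m handwheel '0 0 2 0 0 0; 0 0 4 0 0 0; 0 0 5.8 0 0 0; 0 0 5.8 0 0 0; 0.3 0 5.8 0 0 0'; python3 -m handwheel '0.8 0 0 0 0 0; 1.6 0 0 0 0 0; 2.4 0 0 0 0 0; 3.2 0 0 0 0 0; 4 0 0 0 0 0';  python3 -c "
from h import *
goal(-45,0,103)"
```

```text
t: 6.5
position: [451.4, 203.3, 102.6]
tcp_rot: [-0.0, 0.861, 0.509, -0.001]
force: [1.1, -0.2, 0.6]
opening: 15.2
grip_force: 0.0
t: 6.92
position: [471.8, 239.4, 103.9]
tcp_rot: [0.0, 0.861, 0.509, 0.0]
force: [-1.2, -1.2, 0.9]
opening: 15.2
grip_force: 0.6
t 6.92 box [-94.4  -0.2] z 103.9 F [-1.2 -1.2  0.9] shift cm [ 4.94 -0.01  0.09] turn [ 0.001 -0.001  0.002]
```

```bash
cat > bl.py <<'E'
from h import *
c=manip.camera_params('wrist');im,d=manip.grab_frame('wrist')
vv,uu=np.mgrid[0:480,0:640];P=world('wrist',uu,vv,d,c);b=w2b(P)
m=(d>0)&(abs(P[...,2]-119.5)<5)&(b[...,0]<-22)&(b[...,0]>-135)&(abs(b[...,1])<50)&(vv<300)
m=cv2.morphologyEx(m.astype(np.uint8),cv2.MORPH_OPEN,np.ones((5,5)))>0
r=cv2.minAreaRect(b[m].astype(np.float32));print(m.sum(),np.round(r[0],1),np.round(r[1],1),round(r[2],2))
import sys
if len(sys.argv)>1: save(im,sys.argv[1])
E
python3 bl.py pics/w3.png
```

```text
17129 [-51.6   0.5] [59.2 45.4] 0.06
```

View pics/w3.png

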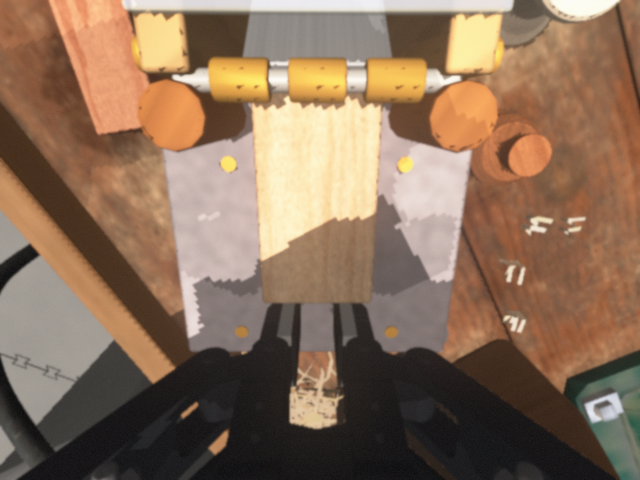

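The blank sits square and centred between the posts (250–380 at row 110), its nose just at the rod. I continue pushing.

```bash
python3 -m handwheel '0.9 0 0 0 0 0; 1.8 0 0 0 0 0; 2.7 0 0 0 0 0; 3.6 0 0 0 0 0; 4.5 0 0 0 0 0';  python3 -c "
from h import *
goal(-45,0,103)"; python3 bl.py
```

```text
t: 7.38
position: [493.3, 278.6, 103.3]
tcp_rot: [0.0, 0.861, 0.509, -0.0]
force: [-0.8, -1.4, 1.0]
opening: 15.0
grip_force: 0.6
t 7.38 box [-49.7  -0. ] z 103.3 F [-0.8 -1.4  1. ] shift cm [ 0.47 -0.    0.03] turn [-0.     0.     0.001]
3330 [-29.    0.5] [45.3 14.2] 89.71
```

```bash
python3 -m handwheel '-0.4 0 -0.4 0 0 0; -0.4 0 -0.4 0 0.1 0; -0.4 0 -0.4 0 0.2 0; -0.4 0 -0.4 0 0.3 0; -0.4 0 -0.4 0 0.4 0'; python3 -m handwheel '0 0 0 0 0 0; 0 0 0 0 0 0; 0 0 0 0 0 0; 0 0 0 0 0 0; 0 0 0 0 0 0'; python3 -c "
from h import *
goal(-20,0,106)"; python3 bl.py pics/w4.png
```

```text
t: 7.85
position: [490.5, 273.8, 107.3]
tcp_rot: [-0.096, 0.845, 0.5, 0.164]
force: [-0.1, 0.1, -1.5]
opening: 14.9
grip_force: 0.0
t: 8.27
position: [490.8, 277.6, 106.6]
tcp_rot: [-0.097, 0.844, 0.502, 0.162]
force: [-0.2, -0.6, 0.7]
opening: 15.1
grip_force: 0.0
t 8.27 box [-51.8   1.7] z 106.6 F [-0.2 -0.6  0.7] shift cm [2.93 0.19 1.24] turn [-0.002 -0.38   0.007]
258 [-44.1   2.3] [28.1  3.1] 89.71
```

View pics/w4.png

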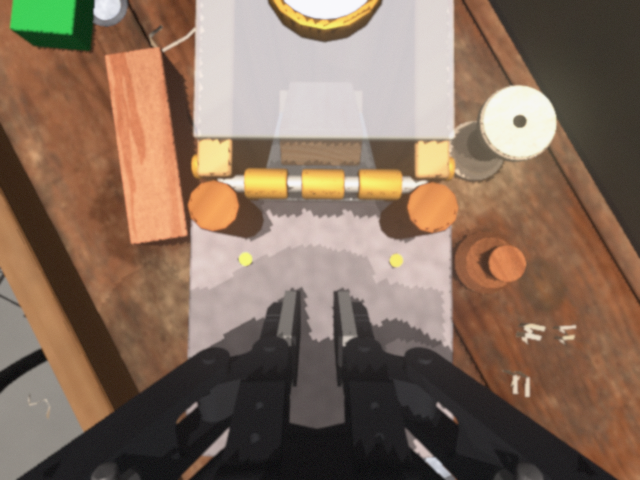

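The table is empty and the blank's rear end shows behind the rod at (320,152), so it has already tipped in. I draw back and check the flap.

```bash
python3 -m handwheel '-1.5 0 -0.6 0 0 0; -3 0 -1.2 0 -0.1 0; -4 0 -3 0 -0.2 0; -5 0 -5 0 -0.3 0; -5 0 -7 0 -0.39 0'; python3 -m handwheel '0 0 0 0 0 0; 0 0 0 0 0 0; 0 0 0 0 0 0; 0 0 0 0 0 0; 0 0 0 0 0 0'; python3 - <<'E'
from h import *
goal(-100,0,170)
for n in['wrist','scene']:
    c=manip.camera_params(n);im,d=manip.grab_frame(n)
    vv,uu=np.mgrid[0:480,0:640];P=world(n,uu,vv,d,c);b=w2b(P)
    m=(d>0)&(b[...,0]>-130)&(b[...,0]<90)&(abs(b[...,1])<24)
    for x in range(-20,100,6):
        k=m&(b[...,0]>=x)&(b[...,0]<x+6)
        if k.sum():print(n,x,k.sum(),np.percentile(P[k][:,2],[0,25,50,75,100]).round())
    if n=='scene': cv2.imwrite('pics/s5.png',cv2.resize(im[170:330,240:380,::-1],None,fx=3.7,fy=3.7,interpolation=cv2.INTER_CUBIC))
    else: save(im,'pics/w5.png')
E
```

```text
t: 8.73
position: [454.9, 210.1, 154.3]
tcp_rot: [0.005, 0.861, 0.509, -0.008]
force: [0.2, 0.9, -0.6]
opening: 15.1
grip_force: 0.0
t: 9.15
position: [455.3, 210.7, 152.0]
tcp_rot: [0.001, 0.861, 0.509, -0.006]
force: [-0.2, 1.4, -0.2]
opening: 14.9
grip_force: 0.0
t 9.15 box [-127.5    0.4] z 152.0 F [-0.2  1.4 -0.2] shift cm [ 2.73  0.04 -1.83] turn [-0.004  0.011  0.002]
wrist -20 1292 [ 96.  97.  98.  98. 100.]
wrist -14 1314 [ 96.  98.  98.  99. 100.]
wrist -8 2449 [ 96.  98.  99. 148. 152.]
wrist -2 1853 [ 96.  99. 105. 117. 138.]
```

View pics/s5.png

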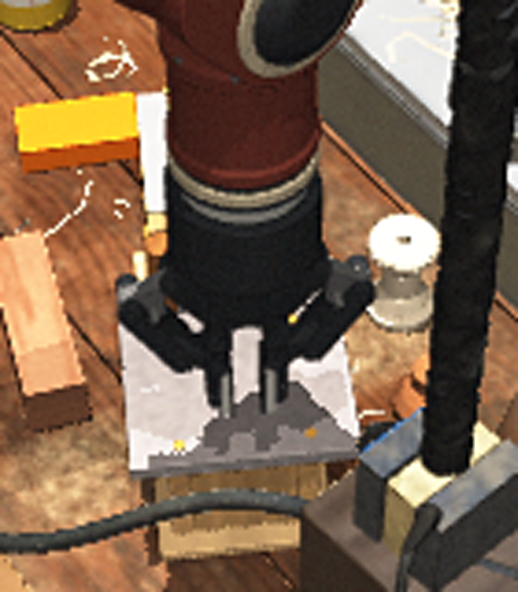

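View pics/w5.png

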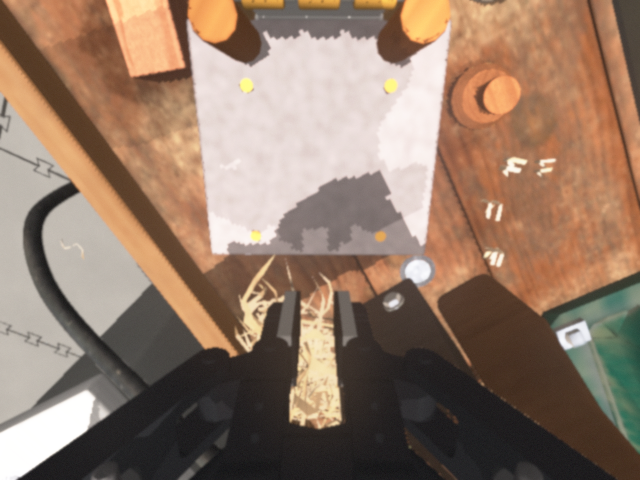

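The wrist view shows the table empty and a plate closing the mouth below the rod at (320,20). I rise clear, fit the flap's angle and look for the blank through the gap behind the rod.

```bash
python3 - <<'E'
from h import *
c=manip.camera_params('wrist');im,d=manip.grab_frame('wrist')
vv,uu=np.mgrid[0:480,0:640];P=world('wrist',uu,vv,d,c);b=w2b(P)
m=(d>0)&(b[...,0]>-5)&(b[...,0]<40)&(abs(b[...,1])<22)&(P[...,2]>101)&(P[...,2]<136)
print(m.sum());x=b[m][:,0];z=P[m][:,2];p=np.polyfit(z,x,1);print('dx/dz',p,[ (z0,np.polyval(p,z0).round(1)) for z0 in(100,136)])
E
python3 -m handwheel '0 0 -2 0 0 0; 1 0 -4 0 0 0; 2 0 -6 0 0 0; 3 0 -8 0 0 0; 4 0 -10 0 0 0'; python3 -m handwheel '0 0 0 0 0 0; 0 0 0 0 0 0; 0 0 0 0 0 0; 0 0 0 0 0 0; 0 0 0 0 0 0'; python3 - <<'E'
from h import *
goal(-100,0,170)
c=manip.camera_params('wrist');im,d=manip.grab_frame('wrist')
vv,uu=np.mgrid[0:480,0:640];P=world('wrist',uu,vv,d,c);b=w2b(P)
for x in range(-5,30,4):
    k=(d>0)&(abs(b[...,1])<18)&(b[...,0]>=x)&(b[...,0]<x+4)
    if k.sum():print(x,k.sum(),np.percentile(P[k][:,2],[0,10,50,90,100]).round())
save(im[0:300],'pics/w6.png')
E
```

```text
1174
dx/dz [-0.05049832  5.39990669] [(100, np.float64(0.4)), (136, np.float64(-1.5))]
t: 9.72
position: [476.1, 247.0, 253.2]
tcp_rot: [0.001, 0.861, 0.509, -0.005]
force: [1.1, -0.4, -0.7]
opening: 15.5
grip_force: 0.0
t: 10.13
position: [475.3, 246.4, 251.3]
tcp_rot: [0.001, 0.861, 0.509, -0.006]
force: [-0.2, 0.8, -0.5]
opening: 14.9
grip_force: 0.0
t 10.13 box [-86.6   0.2] z 251.3 F [-0.2  0.8 -0.5] shift cm [-1.24  0.05  8.15] turn [-0.004  0.012  0.002]
-5 318 [ 97. 148. 150. 152. 153.]
-1 377 [121. 148. 151. 152. 153.]
3 219 [ 90.  92. 114. 150. 151.]
7 221 [86. 88. 90. 92. 94.]
11 503 [ 82.  84. 157. 159. 160.]
15 497 [ 80.  83. 158. 159. 160.]
19 414 [156. 157. 158. 159. 160.]
23 426 [156. 157. 158. 159. 160.]
27 463 [155. 157. 158. 159. 160.]
```

View pics/w6.png

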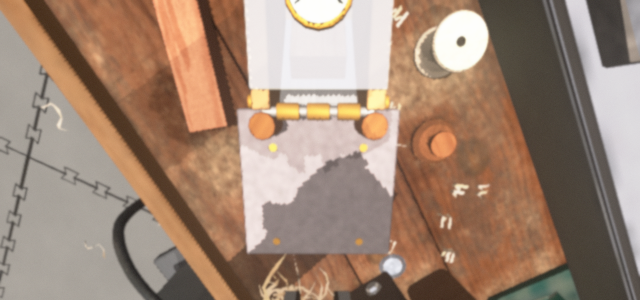

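The flap fits a lean of 0.05 rad at the sill line, so it is shut. The chute behind the rod is clear, the table is empty, and the knob, bobbin and dark block were never touched. Handing in.

```bash
python3 -c "
from cell import manip
print(manip.finish_job())"
```

```text
the job is handed in; nothing more can be done
None
```

I squared up the oak blank and pushed it through the flap; it tipped over the sill, the flap measured shut behind it, and the job is handed in at about 10 s of the 58 s. I could not see the blank at rest under the lid, but the table and upper chute were clear.

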